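# Close the strainer pot on its filter candle

### The job

The filter candle has drained in its cradle: put it back foot down into the strainer pot, lowering it gently (not dropping it) until its head plate sits fully home on the rim. Then swing the bar across until it meets its stop under the hook and screw the wing knob down, clockwise and regripping as often as you need, until you feel that the pad clamps the candle's head firmly, but do not force it. Let go of everything, and leave the other things on the bench where they are.

Things in the scene. Friction and masses are not known exactly. Their poses are not given: they have to be found in the camera images.
- candle_mid (a point): Filter candle (0.4 kg), lying on its side at first. Point: on its axis, half-way along its 154 mm; z axis from foot to head. From the foot up: white cylinder 46 mm diameter, 118 mm long (flat foot, it can stand on the bench); round head plate 72 mm diameter, 8 mm thick; round steel boss 28 mm diameter, 28 mm tall, to hold it from above. Round, so any yaw will do.
- cradle: Fixed white draining cradle, base 90 x 200 x 8 mm; origin on the bench under the candle's middle. The candle lies along its y axis, 55 mm above the bench, head to -y. V-blocks 10 mm thick hold the cylinder 7 and 105 mm from its foot; between them it is free at both sides. An end stop, 80 mm wide and 86 mm high, stands 5 mm beyond the boss and leaves no room to tilt a gripper there.
- pot: Fixed steel strainer pot on a foot plate 215 x 120 mm; origin on the bench on the bore's axis, x from the bar's pivot post (10 mm radius, top 219 mm high, centre 85 mm to -x) to the hook post (80 to 110 mm to +x, top 222 mm high). Ports stick out 86 mm to +y and -y, 55 mm above the bench. Beside it the bench is clear for 80 mm round the point x = 0.58, y = -0.03 m.
- seat (a point): Centre of the pot's mouth, at the rim: 135 mm above the bench, z up, axes as the pot's. Rim 112 mm diameter, bore 55 mm diameter and 123 mm deep. With the candle home the underside of its head plate lies on the rim and the top of its boss is 36 mm above the rim.
- bar (a joint): Swing bar of the pot, steel, 24 mm wide, 18 mm thick, underside 192 mm above the bench, turning level about the pivot post. 0 = closed across the mouth against its stop under the hook; grows as it opens counter-clockwise seen from above, to 2.1 rad. Friction 0.12 N m; it stays where it is left. It can be swung by the wing knob, which stands on it 85 mm from the pivot.
- knob_grip (a point): Centre of the wing of the clamping screw's wing knob: dark steel wing 64 mm long, 14 mm thick, 26 mm tall, round hub 26 mm diameter in its middle. x axis along the wing, z up. The screw stands upright in the bar, 85 mm from the pivot, the wing's centre 251 mm above the bench (41 mm above the bar's top) when the knob reads 0.
- knob (a joint): Angle of the wing knob, rad; grows when turned clockwise seen from above, which lowers the screw by 8 mm a turn (1.27 mm per rad). Range -3 to 12. It turns with a steady friction of 0.08 N m and holds where it is left. When the pad bears on the boss the moment starts to rise; it is firm once 0.1 to 0.3 N m more is needed, some 0.6 to 1.2 rad after it first bears; 1.8 rad after is forcing it.
- pad: Lower end of the screw, with its brass pressure pad, 22 mm diameter, which turns and goes down with the knob. Origin: centre of its lower face, 180.5 mm above the bench when the knob reads 0. It presses on the flat top of the candle's boss.
- reagent_bottle_mid (a point): Glass reagent bottle with cap, 72 mm diameter, 145 mm tall, bystander; the point is on its axis half-way up.
- beaker: Glass beaker, 68 mm diameter, 90 mm tall, bystander; origin under its centre.
- wash_bowl: White bowl, 110 mm diameter, 50 mm tall, bystander; origin under its centre.
- housing_spanner: Black filter-housing spanner lying flat, 14 mm thick, open C 140 mm across with a 130 mm handle to -x, bystander; origin at the centre of the C.
- scissors: Scissors lying flat, 8 mm thick, 150 mm long along x, bystander; origin at the pivot.
- wood_bar: Wooden bar 150 x 30 x 16 mm lying flat, along x, bystander; origin under its centre.
- capsule_filter: White capsule filter standing upright, 60 mm diameter, 122 mm tall, bystander; origin under its centre.
Things that resemble listed ones, but are neither listed nor needed, are in the scene too. What is shaped like the part that bears candle_mid but black, purple or red is not meant.

How it is judged:
By the outcome, as a careful person would: the job done as asked, in the order asked, and still so for the second after the job is handed in, with the robot touching nothing.
It also fails if it takes over 72 s, if anything falls off the work surface, if the arm or the gripper's body presses on something with over 40 N, if the wrist force passes 120 N, or if a joint passes its speed limit or range.

### The arm

A 6-joint arm with a two-finger parallel gripper is mounted at the origin on the work surface. World frame = base frame: x ahead of the robot, y to its left, z up, the work surface at z = 0. Lengths are in mm, angles in rad, forces in N, time in s.
With the tool pointing down it reaches from about 425 to 1125 mm from the base axis. Payload 14.9 kg.
Tool frame: the origin (TCP) lies at the very end of the fingers, on their centre line; the grasp point (between the pads) lies r.hold_point_z behind it (r.hold_point_z is the distance from the TCP to the grasp point, in mm); z points along the fingers, y is the line along which they close (so a half turn about z gives the same grasp; the last joint's range is limited). The gripper opens to 91 mm and grips with 3 to 60 N. Pads are 32 mm wide; open, the fingers measure 118 mm over their backs; the gripper's body (76 mm by 178 mm) begins 60 mm behind the grasp point.
Start: joints at [-1.243, 0.379, 1.734, -0, 1.028, -0.033], TCP at [247.112, -654.945, 213.932] pointing down, gripper open.
Joint ranges: [-2.77, 2.77], [-0.74, 2.19], [0, 2.66], [-1.06, 4.2], [0.31, 2.87], [-3.08, 3.08]. Speed limits (rad/s): [1.89, 1.89, 2.39, 3.14, 3.14, 3.14].

### API

Orientations are given as a unit quaternion [w, x, y, z].
In Python, from station import r gives the robot as it stands. Calls block until the motion is done:
- r.move_to(position, orientation): joint-space move of the TCP to a pose.
- r.move_l(position, frame=None, rate=150, contact_N=None): straight line of the TCP; frame=None keeps the orientation; rate is the mean speed in mm/s. With contact_N (N) it stops when the force on the tool has changed by that much, and returns True; else False.
- r.goto_joints(angles): joint-space move.
- r.command_gripper(opening): opening from 0.0 (shut) to 1.0 (fully open); the grip force is fixed at half the most; returns when the fingers have stopped.
- r.wait(seconds).
- r.inverse_kinematics(position, orientation): joint angles nearest the present ones, or None.
- r.read_state(): the state.
- r.capture(name): name is "scene" or "top" or "wrist"; returns a dict with "image" (420x560x3 uint8, red, green, blue), "mtx" (3x3 intrinsics, pixels), "k1" (the pictures are not rectified: a ray, as slopes to the right and down, at radius r is drawn at 1 + k1 r^2 times it, then the intrinsics apply), "R" (3x3) and "t" (3): a world point X has camera coordinates R X + t. Camera axes: x right, y down, z forward; pixel columns grow to the right and rows downward; lengths in mm; the calibration is good to about 2 mm. A picture is of the moment at which its call begins. There is no depth.
A pose or a line that the arm cannot do raises r.PlanningError and nothing moves.
- r.hand_in(): hands the job in; it is judged then, once.
Trained networks look in a picture, given as the dict that the camera call returned (one of the last four; its "shot" number tells which), for a name from the list of things; names that differ only in an ending like _2 or _b are one class to them, and where a whole thing is asked for, a point or a joint stands for the part that bears it (a point fixed in the world has none). Each returns a list of dicts, best first, with "score" (0 to 1); they miss things now and then, are a little off and sometimes report something else, mostly with a low value. They report only what shows in the picture. A call takes as long as a camera call. They do not tell look-alikes from the thing itself.
- r.spot_in(picture, target): "point" ([column, row] in pixels, amid what is visible of it).
- r.trace(picture, target): "mask" (420x560 bool, what is visible of it) and "point" ([column, row] in pixels, amid what is visible of it).
- r.mark_of(picture, target): "point" ([column, row] in pixels: a listed point, or the origin of a listed thing).
The state is a dict: "time": time; "qpos": joint angles; "dq": joint speeds; "joint_efforts": joint torques, N m; "ee_pos": TCP position; "tool_rot": TCP orientation; "ft_force": force on the tool from outside, world axes, zero at the start; "wrist_torque": the same for the moment, N m; "gripper_width": opening from 0.0 (shut) to 1.0 (fully open); "finger_force": force on a finger pad.
Only numpy, scipy, OpenCV 4.12 (cv2) and the standard library are available. Lean on these libraries where they do the work, as an engineer would, in place of code of your own. Each camera call takes 0.05 s, during which the arm holds its last target. There are 200 camera calls.

## Working session

There is one attempt and no reset: what is moved stays moved. The work goes in short steps, each a Python script; the robot and the scene stay as the last script left them, time stands still between calls to the robot, and variables do not carry over. Pictures are saved under pics/ and viewed, at most 10 in all, crops included, and the job is handed in when it is done.

```bash
ls; mkdir -p pics; cat > h.py <<'E'
import numpy as np, cv2
from station import r
from scipy.spatial.transform import Rotation as Rot
def save(p,n): cv2.imwrite('pics/'+n,cv2.cvtColor(p['image'],cv2.COLOR_RGB2BGR))
def ray(p,px):
    K=np.array(p['mtx']);u=(px[0]-K[0,2])/K[0,0];v=(px[1]-K[1,2])/K[1,1]
    rd=np.hypot(u,v);q=rd
    for _ in range(30): q=rd/(1+p['k1']*q*q)
    s=q/rd if rd>0 else 1
    R=np.array(p['R']);t=np.array(p['t'])
    return -R.T@t, R.T@np.array([u*s,v*s,1])
def at_z(p,px,z):
    o,d=ray(p,px); return o+d*(z-o[2])/d[2]
def tri(obs):
    A=np.zeros((3,3));b=np.zeros(3);L=[]
    for p,px in obs:
        o,d=ray(p,px);d=d/np.linalg.norm(d);M=np.eye(3)-np.outer(d,d);A+=M;b+=M@o;L.append((o,d))
    X=np.linalg.solve(A,b); return X,[np.linalg.norm(np.cross(X-o,d)) for o,d in L]
def proj(p,X):
    c=np.array(p['R'])@np.array(X,float)+np.array(p['t']);s=c[:2]/c[2];s=s*(1+p['k1']*(s@s));K=np.array(p['mtx'])
    return [K[0,0]*s[0]+K[0,2],K[1,1]*s[1]+K[1,2]]
def quat(x,z):
    x=np.array(x,float);z=np.array(z,float);z/=np.linalg.norm(z);x-=z*(x@z);x/=np.linalg.norm(x)
    q=Rot.from_matrix(np.c_[x,np.cross(z,x),z]).as_quat();return [q[3],q[0],q[1],q[2]]
E
python3 - <<'E'
from h import *
a=r.capture('scene');b=r.capture('top')
save(a,'s.png');save(b,'t.png')
print(r.hold_point_z,r.read_state()['time'])
for n in ['candle_mid','cradle','pot','seat','bar','knob_grip','pad','housing_spanner','reagent_bottle_mid','beaker']:
  for nm,p in (('s',a),('t',b)):
    print(n,nm,[(np.round(d['point']).tolist(),round(d['score'],2)) for d in r.mark_of(p,n)] if n not in('bar',) else [(np.round(d['point']).tolist(),round(d['score'],2)) for d in r.spot_in(p,n)])
E
```

```text
pics
18.8 0.1
candle_mid s [([214.0, 237.0], 0.77), ([238.0, 275.0], 0.75), ([287.0, 154.0], 0.72), ([155.0, 276.0], 0.59), ([389.0, 201.0], 0.59)]
candle_mid t [([389.0, 262.0], 0.84), ([347.0, 213.0], 0.8), ([210.0, 270.0], 0.79)]
cradle s [([234.0, 281.0], 0.78)]
cradle t [([342.0, 214.0], 0.75)]
pot s [([328.0, 207.0], 0.67)]
pot t [([231.0, 206.0], 0.58)]
seat s [([335.0, 182.0], 0.65)]
seat t [([229.0, 197.0], 0.91)]
bar s [([317.0, 139.0], 0.66)]
bar t []
knob_grip s [([321.0, 134.0], 0.56)]
knob_grip t [([208.0, 218.0], 0.5), ([344.0, 213.0], 0.28)]
pad s [([324.0, 147.0], 0.57), ([322.0, 135.0], 0.56)]
pad t [([205.0, 218.0], 0.75), ([206.0, 223.0], 0.6)]
housing_spanner s [([298.0, 323.0], 0.66)]
housing_spanner t [([337.0, 156.0], 0.57)]
reagent_bottle_mid s [([362.0, 248.0], 0.94)]
reagent_bottle_mid t [([261.0, 150.0], 0.67)]
beaker s [([272.0, 231.0], 0.94)]
beaker t [([288.0, 227.0], 0.56), ([188.0, 160.0], 0.44)]
```

View pics/s.png

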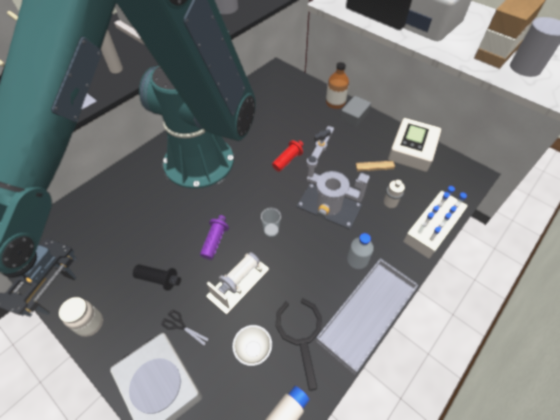

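View pics/t.png

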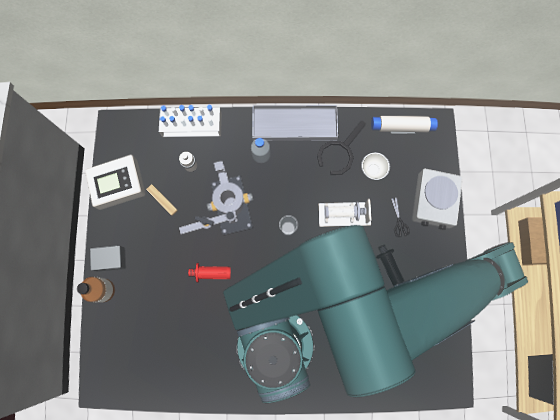

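The candle wanted is the white one in the cradle (scene ≈238,275; top ≈345,213). The look-alikes are red (scene 287,154), purple (214,237) and black (155,276). The bar stands open (top 180–230, ~225). Next is a close crop plus the triangulation.

```bash
python3 - <<'E'
from h import *
a=r.capture('scene');b=r.capture('top')
def m(p,n,i=0): return r.mark_of(p,n)[i]['point']
o=lambda pa,pb: tri([(a,pa),(b,pb)])
for n in ['cradle','pot','seat','knob_grip','beaker','reagent_bottle_mid','housing_spanner','wash_bowl','scissors']:
    try: print(n,*[np.round(x,1) for x in o(m(a,n),m(b,n))], np.round(at_z(b,m(b,n),0),0))
    except Exception as e: print(n,e)
ca=min(r.mark_of(a,'candle_mid'),key=lambda d:np.hypot(*(np.array(d['point'])-[238,275])))['point']
cb=min(r.mark_of(b,'candle_mid'),key=lambda d:np.hypot(*(np.array(d['point'])-[346,213])))['point']
print('candle',o(ca,cb))
for n,px in (('pivot',[230,214]),('hook',[218,167]),('barend',[181,231])): print(n,at_z(b,px,215).round())
A=cv2.resize(a['image'][235:320,190:290],(600,510),interpolation=cv2.INTER_CUBIC)
cv2.imwrite('pics/c1.png',cv2.cvtColor(A,cv2.COLOR_RGB2BGR))
E
```

```text
cradle [ 483.7 -267.4   -4.8] [6.8 6.8] [ 479. -272.    0.]
pot [567.  201.8 191.8] [93. 93.] [530. 169.   0.]
seat list index out of range
knob_grip [426.4 225.8 253.5] [0.1 0.1] [473. 270.   0.]
beaker list index out of range
reagent_bottle_mid [602.8 -67.  275.5] [116.9 116.9] [760.  48.   0.]
housing_spanner [ 610.9 -243.8 -224. ] [98.8 98.8] [ 492. -275.    0.]
wash_bowl [ 678.8 -398.7   12. ] [1.4 1.4] [ 683. -400.    0.]
scissors [ 490.8 -481.8   16.9] [6.7 6.7] [ 497. -480.    0.]
candle (array([ 495.6273343 , -272.94457078,   53.16769582]), [np.float64(7.708984638563201), np.float64(7.70898463856319)])
pivot [455. 147. 215.]
hook [621. 192. 215.]
barend [397. 313. 215.]
```

View pics/c1.png

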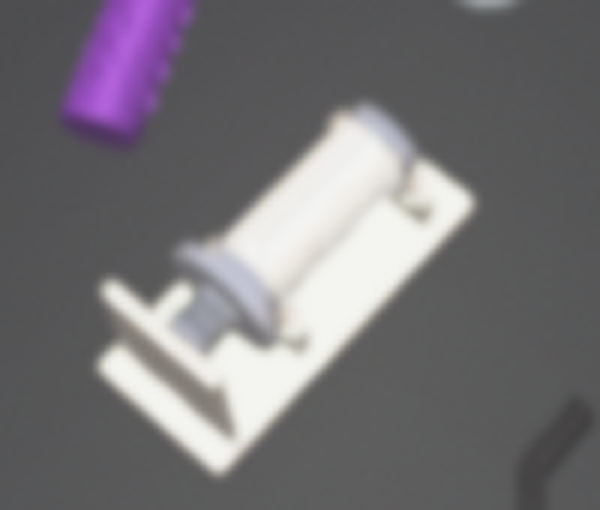

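The crop confirms it: white candle, steel head and boss at the lower left by the end stop (crop 200,320), foot at the upper right (crop 390,140), so the head points to −y. The plan is to grip the cylinder between the V-blocks, stand the candle on the clear spot, regrip the boss and insert it. I'll check the IK and take a close look from above.

```bash
python3 - <<'E'
from h import *
for z in(80,180):
  for d in range(-180,180,20):
    a=np.deg2rad(d);t=[np.cos(a),np.sin(a),0]
    for sx in(1,-1):
      j=r.inverse_kinematics((np.array([580,-30,z])+18.8*np.array(t)).tolist(),quat([0,0,sx],t))
      if j is not None: print(z,d,sx,np.round(j,2))
for sx in (1,-1):
    j=r.inverse_kinematics([490,-272,300],quat([0,sx,0],[0,0,-1]));print(sx,j)
s=1 if True else -1
r.move_to([490,-275,300],quat([0,-1,0],[0,0,-1]))
p=r.capture('wrist');save(p,'w1.png')
for n in('candle_mid','cradle'):
  for d in r.mark_of(p,n): print(n,d['score'],d['point'],at_z(p,d['point'],55 if n[1]=='a' else 0))
for d in r.trace(p,'candle_mid'):
  c=cv2.minAreaRect(np.argwhere(d['mask'])[:,::-1].astype(np.float32)); print(d['score'],c)
  print([at_z(p,x,55).round(1) for x in cv2.boxPoints(c)])
st=r.read_state();print(st['time'],st['ee_pos'],st['qpos'])
E
```

```text
80 -180 1 [-0.06  1.08  1.39 -0.08  2.24 -1.62]
80 -180 -1 [-0.06  1.08  1.39 -0.08  2.24  1.52]
80 -160 1 [ 0.04  1.07  1.42 -0.38  2.19 -1.8 ]
80 -160 -1 [ 0.04  1.07  1.42 -0.38  2.19  1.34]
80 -140 1 [ 0.14  1.03  1.5  -0.65  2.07 -1.92]
80 -140 -1 [ 0.14  1.03  1.5  -0.65  2.07  1.22]
80 -120 1 [ 0.23  0.99  1.63 -0.89  1.92 -1.98]
80 -120 -1 [ 0.23  0.99  1.63 -0.89  1.92  1.17]
80 -40 1 [ 0.27  0.84  2.23  4.11  1.53 -1.63]
80 -40 -1 [0.27 0.84 2.23 4.11 1.53 1.52]
80 -20 1 [ 0.09  0.85  2.33  3.58  1.61 -1.55]
80 -20 -1 [0.09 0.85 2.33 3.58 1.61 1.59]
80 0 1 [-0.16  0.86  2.36  2.98  1.64 -1.58]
80 0 -1 [-0.16  0.86  2.36  2.98  1.64  1.56]
80 20 1 [-0.39  0.85  2.31  2.41  1.58 -1.58]
80 20 -1 [-0.39  0.85  2.31  2.41  1.58  1.56]
80 40 1 [-0.51  0.84  2.2   1.93  1.53 -1.47]
80 40 -1 [-0.51  0.84  2.2   1.93  1.53  1.67]
80 60 1 [-0.54  0.86  2.05  1.55  1.57 -1.34]
80 60 -1 [-0.54  0.86  2.05  1.55  1.57  1.8 ]
80 80 1 [-0.51  0.9   1.89  1.25  1.69 -1.23]
80 80 -1 [-0.51  0.9   1.89  1.25  1.69  1.91]
80 100 1 [-0.45  0.95  1.73  1.    1.84 -1.19]
80 100 -1 [-0.45  0.95  
[... 2278 characters left out ...]
5. ]), array([ 458.3, -180.9,   55. ]), array([ 534.6, -180.8,   55. ])]
0.67 ((391.77862548828125, 218.14683532714844), (105.18668365478516, 40.04588317871094), 60.524105072021484)
[array([ 395.8, -274.1,   55. ]), array([ 350.8, -300.9,   55. ]), array([ 262.3, -168. ,   55. ]), array([ 309.9, -136.3,   55. ])]
0.63 ((430.375244140625, 52.052490234375), (57.003753662109375, 136.47970581054688), 57.7243537902832)
[array([ 393.6, -421.2,   55. ]), array([ 263.2, -501.2,   55. ]), array([ 217.4, -450.5,   55. ]), array([ 350.8, -364.6,   55. ])]
4.8833 [ 489.91381815 -275.24070975  299.92965365] [-5.53331713e-01  6.39747968e-02  1.95516263e+00 -2.90234884e-05
  1.12256212e+00  2.58844934e+00]
```

View pics/w1.png

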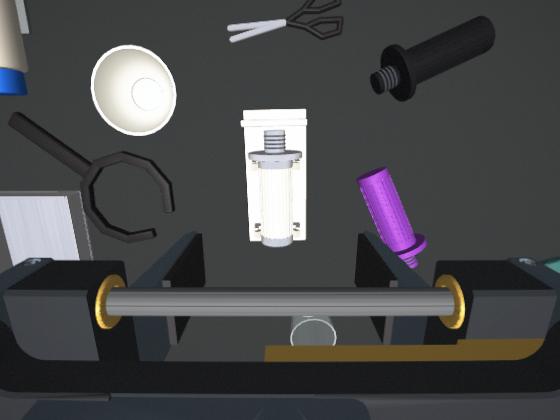

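The wrist view shows the candle's axis vertical at column ≈275: boss at (274,142), head plate at (275,158), foot at (277,240), V-blocks at rows ≈170 and 228, beaker at (313,330). I'll get numbers for the axis and the bystanders before choosing how to stand it.

```bash
python3 - <<'E'
from h import *
p=r.capture('wrist');b=r.capture('top');a=r.capture('scene')
for n,px,z in(('boss',(274.5,132),69),('plate front edge',(275,152),91),('foot',(277,236),78),('axis boss',(274.5,140),55),('axis foot',(276.5,240),55),('vb1L',(252,228),45),('baseFL',(249,240),8),('baseFR',(306,239),8),('baseRL',(242,111),8),('baseRR',(306,110),8)):
  print(n,at_z(p,px,z).round(1))
for n,h in(('reagent_bottle_mid',72),('beaker',0),('wash_bowl',0),('housing_spanner',7),('capsule_filter',0),('seat',135),('pot',0),('knob_grip',251),('pad',180)):
  print(n,[(nm,round(d['score'],2),at_z(q,d['point'],h)[:2].round()) for nm,q in(('s',a),('t',b)) for d in r.mark_of(q,n)[:2]])
print(r.read_state()['ft_force'])
E
```

```text
boss [ 495.6 -340.5   69. ]
plate front edge [ 494.7 -317.9   91. ]
foot [ 492.6 -205.    78. ]
axis boss [ 495.8 -329.9   55. ]
axis foot [ 493.5 -190.1   55. ]
vb1L [ 529.1 -204.7   45. ]
baseFL [ 537.8 -171.4    8. ]
baseFR [ 447.  -173.1    8. ]
baseRL [ 542.5 -367.3    8. ]
baseRR [ 451.7 -368.7    8. ]
reagent_bottle_mid [('s', 0.96, array([748.,  59.])), ('t', 0.81, array([733.,  50.]))]
beaker [('s', 0.46, array([565., 441.])), ('t', 0.68, array([434., -55.]))]
wash_bowl [('s', 0.57, array([ 678., -389.])), ('t', 0.44, array([ 685., -394.]))]
housing_spanner [('s', 0.77, array([ 729., -240.])), ('t', 0.78, array([ 721., -238.])), ('t', 0.64, array([568., 188.]))]
capsule_filter [('s', 0.65, array([691., 340.])), ('t', 0.64, array([699., 331.]))]
seat [('s', 0.85, array([525., 174.])), ('t', 0.71, array([528., 166.]))]
pot [('s', 0.91, array([531., 178.])), ('s', 0.58, array([562., 439.])), ('t', 0.9, array([530., 171.]))]
knob_grip [('s', 0.68, array([420., 221.])), ('s', 0.64, array([763., -47.])), ('t', 0.45, array([425., 219.]))]
pad [('s', 0.53, array([419., 254.])), ('t', 0.66, array([434., 233.]))]
[-0.62500615  0.3057045   0.44603734]
```

```bash
python3 - <<'E'
from h import *
u=[-0.023,1,0]; q=quat(u,[0,0,-1])
r.move_to([494.8,-264,150],q)
r.move_l([494.8,-264,36],rate=120)
r.command_gripper(0.0)
s=r.read_state();print(s['time'],s['gripper_width'],s['finger_force'],s['ee_pos'])
r.move_l([494.8,-264,230],rate=120)
s=r.read_state();print(s['gripper_width'],s['finger_force'],s['ft_force'])
d=np.deg2rad(130);t=np.array([np.cos(d),np.sin(d),0]);Q=quat([0,0,-1],t)
P=lambda z:(np.array([580,-30,z])+18.8*t).tolist()
r.move_to(P(230),Q)
s=r.read_state();print(s['time'],s['gripper_width'],s['qpos'])
r.move_l(P(100),rate=120)
p=r.capture('scene');save(p,'s2.png')
im=p['image'][100:300,170:430];cv2.imwrite('pics/s2c.png',cv2.cvtColor(cv2.resize(im,None,fx=3,fy=3,interpolation=2),cv2.COLOR_RGB2BGR))
print(r.read_state()['ft_force'],r.read_state()['ee_pos'])
E
```

```text
10.45 0.5025298673983835 29.99049335718155 [ 495.47716237 -264.24726003   36.21476976]
0.49608827465261274 29.991587698459625 [-0.6011445  -0.49326824 -4.26326757]
14.4167 0.501967928278056 [-0.320868    0.79777936  1.59981789  0.69634411  2.18451232  2.01942865]
[-0.78888356 -0.12820142 -4.43831348] [568.2989434  -15.70551753 100.7487179 ]
```

View pics/s2c.png

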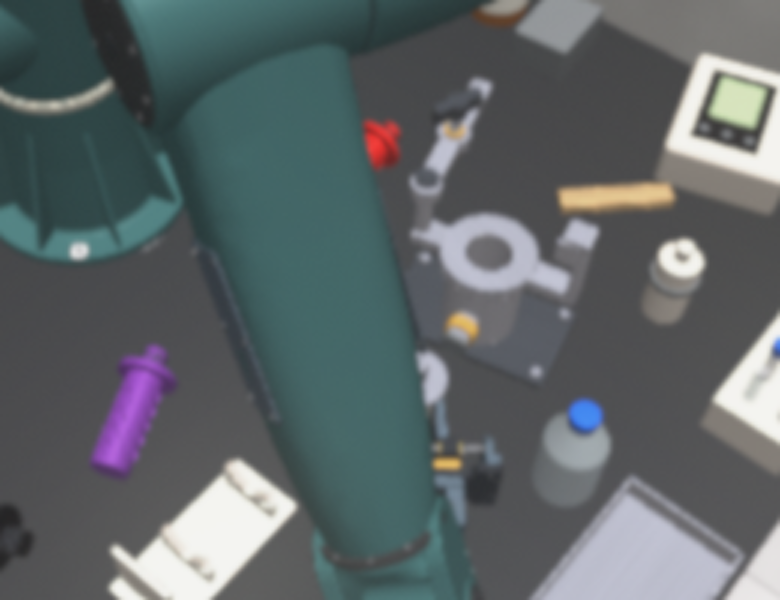

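The scene view shows the candle upright in the gripper (head plate at crop 430,375), with the pot, bottle and spanner clear. Setting it down on the bench now.

```bash
python3 - <<'E'
from h import *
d=np.deg2rad(130);t=np.array([np.cos(d),np.sin(d),0])
P=lambda z,s=0:(np.array([580,-30,z])+(18.8-s)*t).tolist()
c=r.move_l(P(55),rate=25,contact_N=4)
s=r.read_state();print(c,s['time'],s['ee_pos'],s['ft_force'])
r.command_gripper(1.0)
z=s['ee_pos'][2]
r.move_l(P(z,110),rate=120)
r.move_l(P(330,110),rate=200)
x=[np.cos(.26),np.sin(.26),0]
print(r.inverse_kinematics([480,-60,330],quat(x,[0,0,-1])))
r.move_to([480,-60,330],quat(x,[0,0,-1]))
p=r.capture('wrist');save(p,'w2.png')
for dd in r.mark_of(p,'candle_mid'): print(dd['score'],dd['point'],at_z(p,dd['point'],77))
for n,h in(('seat',135),('pot',0),('knob_grip',251),('pad',180)):
  for dd in r.mark_of(p,n): print(n,dd['score'],dd['point'],at_z(p,dd['point'],h).round(1))
print(r.read_state()['time'],r.read_state()['qpos'])
E
```

```text
True 16.7417 [567.74147684 -15.72255931  75.43593933] [-0.31013194 -2.08540473  5.05541359]
[-1.72540461e-01 -1.09427615e-01  2.06830249e+00 -4.44089210e-16
  1.18271777e+00  1.13825587e+00]
0.86 [69.3, 249.5] [297.9815034  215.21339618  77.        ]
0.61 [340.8, 283.1] [ 349.11368481 -191.3056126    77.        ]
seat 0.58 [88.9, 94.1] [529.2 172.3 135. ]
seat 0.22 [142.7, 96.0] [542.3 113.6 135. ]
pot 0.83 [143.9, 95.2] [538.3 168.9   0. ]
pad 0.51 [521.1, 101.9] [ 634.7 -264.8  180. ]
21.7083 [-1.72836313e-01 -1.08065312e-01  2.06780588e+00  1.85871737e-04
  1.18292641e+00  1.13843906e+00]
```

View pics/w2.png

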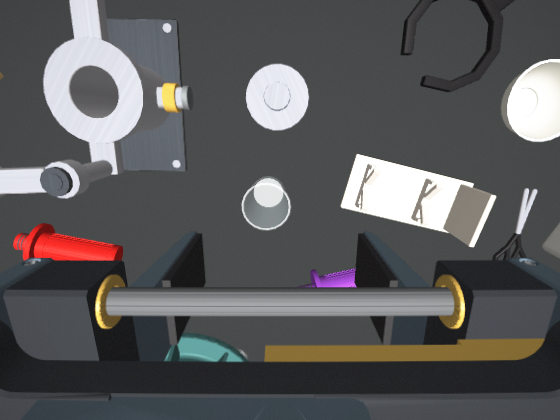

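The view shows the candle standing upright at (277,96), the empty pot mouth at (93,91), the pivot post top at (57,180) with the bar running left off it (open), and the beaker at (267,205) in between, clear of both. Next I measure the boss and rim from this picture and grip the boss from above.

```bash
python3 - <<'E'
from h import *
p=r.capture('wrist')
g=cv2.cvtColor(p['image'],cv2.COLOR_RGB2GRAY)
def fit(z,c,R,rad):  # circle fit of outline on plane z, radial strongest edge near rad
    n=120;best=None
    for it in range(3):
        pts=[]
        for a in np.linspace(0,2*np.pi,n,endpoint=False):
            rr=np.arange(rad-R,rad+R,0.7)
            px=np.array([proj(p,[c[0]+k*np.cos(a),c[1]+k*np.sin(a),z]) for k in rr],np.float32)
            if (px<1).any() or px[:,0].max()>558 or px[:,1].max()>250: continue
            v=cv2.remap(g,px[:,:1].copy(),px[:,1:].copy(),cv2.INTER_LINEAR).ravel().astype(float)
            k=rr[np.argmax(np.abs(np.gradient(cv2.GaussianBlur(v[:,None],(1,5),1).ravel())))]
            pts.append([c[0]+k*np.cos(a),c[1]+k*np.sin(a)])
        pts=np.array(pts)
        for _ in range(4):
            A=np.c_[2*pts,np.ones(len(pts))];s=np.linalg.lstsq(A,(pts**2).sum(1),rcond=None)[0]
            rf=np.sqrt(s[2]+s[0]**2+s[1]**2);e=np.abs(np.hypot(*(pts-s[:2]).T)-rf)
            pts=pts[e<=max(np.percentile(e,85),.8)]
        c=s[:2]
    return c.round(1),rf.round(1),len(pts),e.mean().round(2)
b0=at_z(p,(277,97),126);s0=at_z(p,(93.5,91.5),135);print(b0,s0,'boss top',at_z(p,(277,95.5),154),'post',at_z(p,(57,180),219))
print('plate',fit(126,b0[:2],12,36)); print('rim outer',fit(135,s0[:2],12,56)); print('bore',fit(135,s0[:2],8,27.5))
E
```

```text
[579.54110503 -30.72787402 126.        ] [533.02199766 167.28585357 135.        ] boss top [579.2863099  -31.04164237 154.        ] post [452.60842677 145.13538569 219.        ]
plate (array([579.1, -30.6]), np.float64(35.7), 120, np.float64(0.3))
rim outer (array([532.6, 168.2]), np.float64(55.5), 108, np.float64(0.32))
bore (array([532.7, 167.4]), np.float64(27.3), 120, np.float64(0.19))
```

```bash
python3 - <<'E'
from h import *
x=[np.cos(.275),np.sin(.275),0];q=quat(x,[0,0,-1])
r.move_to([579.2,-30.6,200],q)
c=r.move_l([579.2,-30.6,129.5],rate=80,contact_N=8)
z0=r.read_state()['ee_pos'][2]
r.command_gripper(0.0)
s=r.read_state();print(c,s['time'],s['ee_pos'],s['gripper_width'],s['finger_force'])
r.move_l([579.2,-30.6,305],rate=150)
r.move_l([532.6,167.7,305],rate=150)
s=r.read_state();print(s['ee_pos'],s['ft_force'],s['gripper_width'])
c=r.move_l([532.6,167.7,155],rate=60,contact_N=8)
s=r.read_state();print(c,s['time'],s['ee_pos'],s['ft_force'],'expect home z',z0+17)
if not c:
    c=r.move_l([532.6,167.7,138],rate=12,contact_N=6)
    s=r.read_state();print(c,s['time'],s['ee_pos'],s['ft_force'])
E
```

```text
False 24.4833 [579.16696956 -30.5725597  129.47900179] 0.3027335993085923 30.000187754631042
[532.74077973 167.17093789 304.99137881] [ 0.08985038 -1.1395816  -4.61570612] 0.2981727319416907
False 29.9583 [532.68955564 167.73620274 155.18318881] [-6.89693534e-02 -1.39658432e-03 -4.81266136e+00] expect home z 146.904246454542
True 30.7667 [532.56429388 167.69927088 146.42308845] [-1.40078241 -0.64417043  6.40492612]
```

The candle is home: contact at TCP z 146.4, expected 146.9. Releasing it and looking at the bar and knob.

```bash
python3 - <<'E'
from h import *
r.command_gripper(1.0)
r.move_l([532.6,167.7,350],rate=200)
for X in([0,1,0],[0,-1,0]): print(r.inverse_kinematics([430,120,400],quat(X,[0,0,-1])))
r.move_to([430,120,400],quat([0,1,0],[0,0,-1]))
p=r.capture('wrist');save(p,'w3.png')
for n,h in(('knob_grip',251),('pad',180),('seat',135),('candle_mid',0)):
  for dd in r.mark_of(p,n): print(n,dd['score'],dd['point'],at_z(p,dd['point'],h).round(1))
for dd in r.trace(p,'knob'):
  c=cv2.minAreaRect(np.argwhere(dd['mask'])[:,::-1].astype(np.float32)); print(dd['score'],c,[at_z(p,k,264).round(1) for k in cv2.boxPoints(c)])
s=r.read_state();print(s['time'],s['qpos'],s['ee_pos'])
E
```

```text
[ 2.19930367e-01 -2.39622246e-01  2.05152560e+00 -4.44089210e-16
  1.32968929e+00  2.19930367e-01]
[ 2.19930367e-01 -2.39622246e-01  2.05152560e+00 -4.44089210e-16
  1.32968929e+00 -2.92166229e+00]
knob_grip 0.77 [276.9, 84.3] [426.8 232.  251. ]
pad 0.71 [277.6, 93.9] [426.9 228.7 180. ]
candle_mid 0.8 [180.6, 92.8] [258.1 244.4   0. ]
candle_mid 0.67 [227.0, 330.1] [ 315.  -236.6    0. ]
0.9 ((275.6077575683594, 84.54502868652344), (27.36945915222168, 72.13570404052734), 4.236394882202148) [array([410.2, 199.6, 264. ]), array([416.1, 261.4, 264. ]), array([440.5, 259.8, 264. ]), array([436. , 197.7, 264. ])]
34.5167 [ 2.20002245e-01 -2.39158285e-01  2.05142102e+00  9.43102887e-06
  1.32963639e+00  2.20277193e-01] [430.08802528 120.05504263 399.85342291]
```

View pics/w3.png

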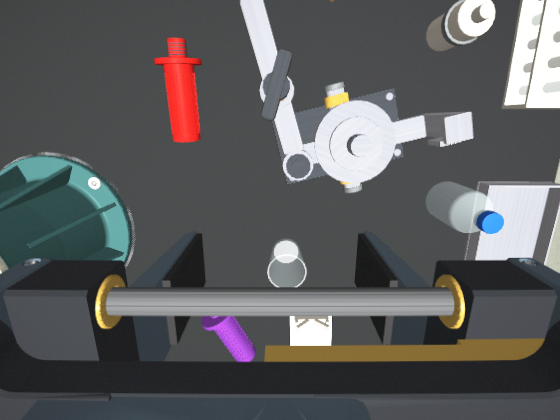

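The candle is seated in the pot (plate centre at 355,142). The bar runs from the post (298,165) up-left, and the dark wing spans (288,52) to (268,117). Next I grip the wing and swing the bar.

```bash
cat >> h.py <<'E'
def down(yaw): return quat([np.cos(yaw),np.sin(yaw),0],[0,0,-1])
def ik6(pos,yaw,near):
    j=np.array(r.inverse_kinematics(list(pos),down(yaw)),float)
    c=[v for v in j[5]+2*np.pi*np.arange(-2,3) if abs(v)<3.07]; j[5]=min(c,key=lambda v:abs(v-near)); return j
E
python3 - <<'E'
from h import *
p=r.capture('wrist')
e1=at_z(p,(288,52),264);e2=at_z(p,(268,117),264);m=r.mark_of(p,'knob_grip')[0]['point']
print(e1.round(1),e2.round(1),np.linalg.norm(e1-e2),'mid',((e1+e2)/2).round(1),'net',at_z(p,m,251).round(1))
y=np.arctan2(*(e1-e2)[1::-1]);print('yaw',y)
C=np.array([532.6,167.7]);piv=C-85*np.array([np.cos(.275),np.sin(.275)])
k=(e1+e2)[:2]/2; k=(k+at_z(p,m,251)[:2])/2; v=k-piv;b=np.arctan2(v[1],v[0]);k=piv+85*v/np.hypot(*v)
print('bar',b-.275,np.hypot(*v),'knob',k)
# precise wing yaw from dark mask
g=cv2.cvtColor(p['image'],cv2.COLOR_RGB2GRAY)[40:130,250:305]
im=cv2.resize(p['image'][20:140,220:340],None,fx=5,fy=5,interpolation=2);cv2.imwrite('pics/c3.png',cv2.cvtColor(im,cv2.COLOR_RGB2BGR))
for yy in (y,y-np.pi):
    print([ik6([*k,240],yy,-2.3).round(2)], [ik6([*C,240],yy-(b-.275),-.8).round(2)])
E
```

```text
[436.9 257.9 264. ] [418.4 201.9 264. ] 58.96460174562707 mid [427.7 229.9 264. ] net [423.4 231.  251. ]
yaw 1.2526879031194866
bar 1.5821592470370685 89.4586680483182 knob [426.78432198 226.15710349]
[array([ 0.44, -0.01,  2.15, -0.  ,  1.  ,  0.76])] [array([ 0.26,  0.12,  2.01, -0.  ,  1.01,  2.16])]
[array([ 0.44, -0.01,  2.15, -0.  ,  1.  , -2.38])] [array([ 0.26,  0.12,  2.01, -0.  ,  1.01, -0.98])]
```

View pics/c3.png

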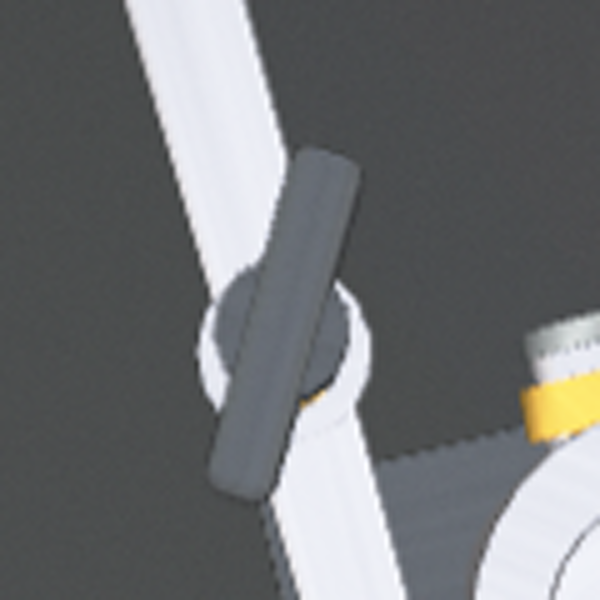

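The wing stands proud above a round hub (crop centre 285,330), so I grip its upper part and check the width (14 mm ≈ 0.15).

```bash
python3 - <<'E'
from h import *
C=np.array([532.6,167.7]);A=.275;piv=C-85*np.array([np.cos(A),np.sin(A)])
k=np.array([426.9,227.5]);y=1.28-np.pi;b=1.58
r.goto_joints(ik6([*k,300],y,-2.38).tolist())
Z=242
c=r.move_l([*k,Z],rate=80,contact_N=10)
r.command_gripper(0.0)
s=r.read_state();print(c,s['time'],s['gripper_width'],s['finger_force'],s['ee_pos'],s['ft_force'],s['wrist_torque'])
if s['gripper_width']<.22 and s['gripper_width']>.1 and not c:
    j6=s['qpos'][5]
    for f in (1.3,1.0,.7,.4,.1):
        yy=y-(b-f);P=piv+85*np.array([np.cos(A+f),np.sin(A+f)])
        j=ik6([*P,Z],yy,j6);r.goto_joints(j.tolist());j6=j[5]
        s=r.read_state();print(f,s['time'],np.round(s['ft_force'],1),np.round(s['wrist_torque'],2))
E
```

```text
False 38.75 0.27880130919836166 29.995135366916656 [426.86628065 227.68001728 242.05258142] [-2.10179921  2.75696368  0.38665551] [ 0.6214801   0.25490211 -0.03998954]
```

Width 0.28, so the fingers closed on the hub. I'll regrip higher.

```bash
python3 - <<'E'
from h import *
C=np.array([532.6,167.7]);A=.275;piv=C-85*np.array([np.cos(A),np.sin(A)])
k=np.array([426.9,227.5]);y=1.28-np.pi;b=1.58
for Z in (250,255):
    r.command_gripper(0.45)
    r.move_l([*k,Z],rate=80)
    r.command_gripper(0.0)
    s=r.read_state();print(Z,s['time'],s['gripper_width'],s['finger_force'],np.round(s['ft_force'],1),np.round(s['wrist_torque'],2))
    if s['gripper_width']<.22: break
if .1<s['gripper_width']<.22:
    j6=s['qpos'][5]
    for f in (1.2,.8,.4,.1):
        yy=y-(b-f);P=piv+85*np.array([np.cos(A+f),np.sin(A+f)])
        j=ik6([*P,Z],yy,j6);r.goto_joints(j.tolist());j6=j[5]
        s=r.read_state();print(f,s['time'],np.round(s['ft_force'],1),np.round(s['wrist_torque'],2),s['gripper_width'])
E
```

```text
250 39.8583 0.2715906232573914 30.00095844268799 [-0.8  0.2  0.9] [ 0.24  0.2  -0.01]
255 40.9833 0.2638103888261715 30.00203937292099 [-0.2 -1.   0.8] [ 0.24  0.27 -0.03]
```

The hub runs the full height. Gripping it is fine: friction drives it, and the wing locks against the pads after a small slip. I'll go deeper, swing the bar to its stop, then start turning while watching the moment.

```bash
python3 - <<'E'
from h import *
C=np.array([532.6,167.7]);A=.275;piv=C-85*np.array([np.cos(A),np.sin(A)])
k=np.array([426.9,227.5]);y=1.28-np.pi;b=1.58;Z=243
r.command_gripper(0.4); r.move_l([*k,Z],rate=100); r.command_gripper(0.0)
s=r.read_state();print(s['time'],s['gripper_width']);j6=s['qpos'][5]
ok=True
for f in (1.2,.8,.4,.08):
    yy=y-(b-f);P=piv+85*np.array([np.cos(A+f),np.sin(A+f)])
    j=ik6([*P,Z],yy,j6);r.goto_joints(j.tolist());j6=j[5]
    s=r.read_state();F=np.array(s['ft_force']);print(f,round(s['time'],2),F.round(1),np.round(s['wrist_torque'],2),round(s['gripper_width'],3))
    if np.hypot(*F[:2])>30: ok=False;break
if ok:
    P=piv+85*np.array([np.cos(A-.1),np.sin(A-.1)])
    c=r.move_l([*P,Z],rate=25,contact_N=8)
    s=r.read_state();print(c,s['time'],s['ee_pos'],np.round(s['ft_force'],1),np.round(s['wrist_torque'],2),s['qpos'][5])
E
```

```text
41.9917 0.27429169878313536
1.2 42.42 [1.5 5.3 1.3] [ 1.26 -0.43 -0.04] 0.277
0.8 42.86 [2.8 3.3 3. ] [ 0.75 -0.71  0.01] 0.276
0.4 43.28 [0.3 0.5 4.9] [ 0.04 -0.34 -0.08] 0.277
0.08 43.65 [-2.5 -1.   7.4] [-0.26  0.44 -0.12] 0.269
True 44.0333 [530.8115476  168.97194672 243.42745298] [-3.6  6.6  5.9] [ 1.47  0.56 -0.01] -1.093887088831658
```

The bar met its stop (contact +pot y, about 1.5 mm from the closed position I expected). Now turning clockwise in the same grip.

```bash
python3 - <<'E'
from h import *
s=r.read_state();T=np.array(s['ee_pos']);j6=s['qpos'][5]
yaw=Rot.from_quat(np.roll(s['tool_rot'],-1)).as_matrix()[:,0];yaw=np.arctan2(yaw[1],yaw[0])
tot=0
while tot<3.9:
    d=.82 if tot<3.2 else min(.82,4.1-tot)
    tot+=d
    j=ik6([T[0],T[1],T[2]-1.27*tot],yaw-tot,j6+d);r.goto_joints(j.tolist());j6=j[5]
    s=r.read_state();F=np.array(s['ft_force']);print(round(tot,2),round(s['time'],2),F.round(1),np.round(s['wrist_torque'],3),round(s['gripper_width'],3),round(j6,2))
    if np.abs(F).max()>30 or abs(s['wrist_torque'][2])>.35: break
E
```

```text
0.82 44.83 [ 7.6 11.  -5.3] [ 2.3   -1.875  0.022] 0.272 -0.27
1.64 45.63 [ 16.8  11.2 -10.4] [ 1.992 -3.349  0.03 ] 0.276 0.55
2.46 46.43 [ 21.9   4.8 -12.8] [ 0.984 -4.141  0.018] 0.277 1.37
3.28 47.23 [20.2  3.9 -9.5] [ 0.988 -3.715  0.011] 0.274 2.19
4.1 48.03 [14.3  2.2 -5.9] [ 0.804 -3.    -0.09 ] 0.275 3.01
```

```bash
python3 - <<'E'
from h import *
s=r.read_state();Z=s['ee_pos'][2]
yaw=Rot.from_quat(np.roll(s['tool_rot'],-1)).as_matrix()[:,0];yaw=np.arctan2(yaw[1],yaw[0])
px=np.array([np.cos(.275),np.sin(.275)]);py=np.array([-px[1],px[0]])
r.command_gripper(0.95)
s=r.read_state();print(s['time'],np.round(s['ft_force'],1),np.round(s['wrist_torque'],3))
w0=s['wrist_torque'][2]
T=np.array([532.6,167.7])+.9*py
g=yaw+6.0   # j6 back by ~6.0
j=ik6([*T,Z],g,-3.0);r.goto_joints(j.tolist())
r.command_gripper(0.0)
s=r.read_state();F=np.array(s['ft_force']);print(s['time'],F.round(1),np.round(s['wrist_torque'],3),s['gripper_width'],j[5])
T=T+np.clip((F[:2]@px)/8,-3,3)*px
j6=j[5];tot=0
while tot<3.4:
    d=.5;tot+=d
    j=ik6([*T,Z-1.27*tot],g-tot,j6+d);r.goto_joints(j.tolist());j6=j[5]
    s=r.read_state();F=np.array(s['ft_force']);w=s['wrist_torque'][2];print(round(tot,2),round(s['time'],2),F.round(1),np.round(s['wrist_torque'],3),round(s['gripper_width'],3),round(j6,2))
    if np.abs(F).max()>32 or abs(w-w0)>.14: break
np.save('st.npy',[*T,Z,g,tot,j6,w0])
E
```

```text
49.0583 [-0.5 -0.2  0. ] [ 0.111  0.026 -0.003]
54.95 [ 1.8  0.8 -0.8] [ 0.26  -0.362  0.073] 0.27430571917127905 -2.999477656159785
0.5 55.5 [-5.7 -1.3  5.3] [ 0.027  1.179 -0.052] 0.278 -2.5
1.0 56.05 [-9.1 -1.8  8.1] [-0.135  1.772 -0.057] 0.278 -2.0
1.5 56.6 [-9.9 -0.   8.3] [ 0.313  1.965 -0.025] 0.278 -1.5
2.0 57.15 [-9.1  7.9  6.6] [ 1.633  1.593 -0.061] 0.276 -1.0
2.5 57.7 [-5.1 14.2  2.3] [ 2.585  0.811 -0.071] 0.276 -0.5
3.0 58.25 [-0.8 15.9 -1.7] [ 3.06  -0.051 -0.061] 0.277 0.0
3.5 58.8 [ 4.2 16.   0.4] [ 3.201 -0.892  0.132] 0.276 0.5
```

```bash
cat > step.py <<'E'
import sys
from h import *
x,y,Z,g,tot,j6,w0=np.load('st.npy')
for d in map(float,sys.argv[1:]):
    tot+=d
    j=ik6([x,y,Z-1.27*tot],g-tot,j6+d);r.goto_joints(j.tolist());j6=j[5]
    s=r.read_state();print(round(tot,2),round(s['time'],2),np.round(s['ft_force'],1),np.round(s['wrist_torque'],3),round(s['gripper_width'],3),round(s['qpos'][5],3),round(j6,3))
np.save('st.npy',[x,y,Z,g,tot,j6,w0])
E
python3 step.py 0.15 0.15
```

```text
3.65 59.07 [ 5.9 16.  -0.6] [ 3.054 -1.114 -0.008] 0.277 0.652 0.651
3.8 59.33 [ 6.9 15.   0.1] [ 2.91  -1.441  0.096] 0.274 0.802 0.801
```

```bash
python3 step.py 0.15 0.15 0.15
```

```text
3.95 59.6 [ 8.8 14.  -0.3] [ 2.589 -1.7    0.135] 0.279 0.952 0.951
4.1 59.87 [10.1 12.   0.2] [ 2.276 -1.949  0.131] 0.277 1.102 1.101
4.25 60.13 [11.7 10.5  2.8] [ 1.847 -2.052  0.227] 0.274 1.251 1.251
```

```bash
python3 step.py 0.15 0.15
```

```text
4.4 60.4 [10.8  8.2  3.8] [ 1.448 -2.184  0.235] 0.277 1.401 1.401
4.55 60.67 [10.9  5.6  5.7] [ 0.82  -2.082  0.329] 0.278 1.551 1.551
```

The moment has risen steadily to 0.33 N m, about 0.25 above friction and about 0.8 rad after the pad first bore, so it is firm. I'll release and check.

```bash
python3 - <<'E'
from h import *
r.command_gripper(1.0)
s=r.read_state();P=s['ee_pos'];print(s['time'],np.round(s['ft_force'],1))
r.move_l([P[0],P[1],330],rate=150)
j=ik6([440,140,400],.275,0.9)
j=np.array(r.read_state()['qpos']);
p=r.capture('wrist');t=r.capture('scene')
A=p['image'][:, :];B=cv2.resize(t['image'][90:240,260:400],(560,600),interpolation=2)
A=cv2.resize(A,(240,180))
B[:180,:240]=A
save({'image':B},'f.png');print(r.read_state()['time'],np.round(r.read_state()['ft_force'],1))
E
```

```text
61.75 [ 0.5 -0.7  0.8]
62.65 [-1.   0.3  0.3]
```

View pics/f.png

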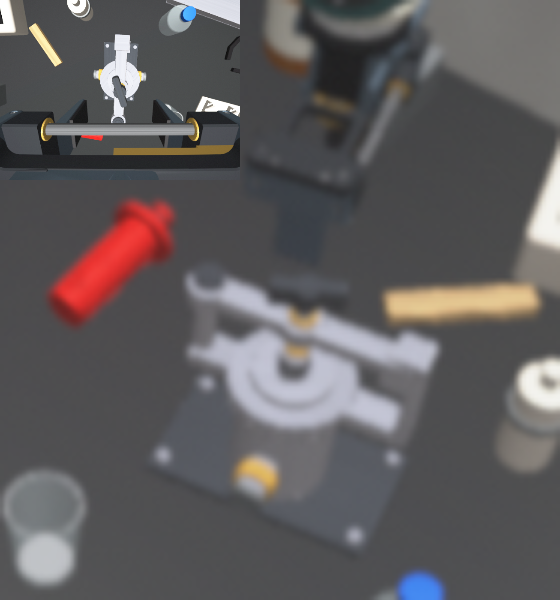

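The picture shows the bar closed under the hook (crop 200,280 to 430,350), the head plate on the rim, the pad on the boss (295,350), and the gripper clear.

```bash
python3 -c "
from station import r
print(r.hand_in())"
```

```text
the job is handed in; nothing more can be done
None
```

The job is handed in at about 63 of the 72 s: the candle sits home in the pot, the bar is at its stop under the hook, and the knob is clamped at about 0.25 N m above friction (read from the wrist moment). The gripper is clear, and I touched none of the other things on the bench.

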